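Park the belt tensioner of a platform shaker with its locking pin

TASK

The clinic's platform shaker stands open for a new drive belt. Take the steel locking pin out of the wooden tool block, put it down through the eye of the sprung tensioner arm, swing the arm round against its spring until its pointer comes to the one long mark on the scale, feel for the index hole there and seat the pin fully home in it, so that the arm stays parked with nobody holding it. Feel for the hole with light pressure, never force the pin, never let the arm fly back, and leave the carton, the tub and the dish beside the shaker where they are.

Things in the scene. Friction and masses are not known exactly. Their poses are not given: they have to be found in the camera images.
- shaker: platform shaker, platform off, fixed: white case 256 x 276 mm, 85 mm high. Origin at the centre of its underside, x to its back (control knobs on the -x face), y to its left, z up. On the deck, 85 mm over the bench: a big black pulley (its crank pin ends 119 mm over the bench), a motor pulley, four corner posts (110 mm), the tensioner arm and, under the arm's end, the index plate with the scale
- index_nominal (a point): where the third index hole nominally is, at the index plate's top (101 mm over the bench). The plate is a 16 mm thick flat sector round the pivot with 4 through holes, 11.6 mm wide, 115 mm from the pivot, at 12, 24, 36 and 48 degrees of swing (24 mm apart). It is clamped in slots: all holes and lines together may stand up to 4.3 degrees (9 mm along the arc) either side of nominal: see or feel where
- tensioner_pivot (a point): centre of the tensioner's pivot, 119 mm over the bench. The scale lines run along the index plate's outer rim, 140 mm from here, every 3 degrees; the one long thick line (16 mm; the others 8 mm or less) lies beside the third hole from rest (all four lie on the far side of the resting eye, which may partly cover the first)
- tensioner_eye (a point): centre of the top rim of the round eye at the end of the tensioner arm (aluminium bar 22 mm wide), 119 mm over the bench, 115 mm from the pivot. The eye is 30 mm wide, its upright hole 12.5 mm wide and 14 mm deep; its underside is 4 mm above the index plate. A small dark pointer sticks out beyond it over the scale. At rest the arm points along the shaker's -x
- tensioner (a joint): swing of the tensioner arm from its rest stop in rad: 0 at rest, growing as the arm swings clockwise seen from above, against its spring (end stop at 0.95). Holding the eye takes a sideways force of about 4 N at rest and 8 N at 36 degrees (0.63 rad); let go, it springs back to 0
- pin_head (a point): centre of the head of the loose steel locking pin (about 90 g): an upright cylinder 22 mm in diameter and 44 mm high, to be grasped from above. Its shank is described under pin_tip
- pin_tip (a point): tip of the pin's shank, on its axis, 54 mm below the centre of the head. The shank is 10 mm in diameter and 32 mm long, its last 2 mm tapered to 8 mm. The head's flat underside is the shoulder. Fully home, the shoulder sits on the top of the eye and the tip is 87 mm over the bench, 14 mm down in the index plate
- tool_block: wooden tool block, 110 x 60 mm and 45 mm high, fixed to the bench, origin at the centre of its underside; the pin stands in a hole 32 mm to the -x side of its middle, its shoulder on the block's top; three screwdriver handles stand in the other half, up to 87 mm high
- kit_carton_mid (a point): bystander: middle of a loose white carton 75 x 60 x 100 mm high. Leave alone
- strip_tub_mid (a point): bystander: middle of a loose white round tub, 46 mm in diameter, 106 mm high. Leave alone
- screw_dish: bystander: loose steel dish, 72 mm in diameter, 18 mm high, origin at the centre of its underside. Leave alone

How it is judged:
On the way, in this order (a step that is already met when the one before it is completed fails the run):
1. the pin's shank is down in the eye of the tensioner arm, the arm still short of the third hole (horizontal distance between pin_tip and tensioner_eye below 0.008 m and z of pin_tip in the frame of shaker below 0.113 m and value of joint tensioner below 0.46 rad), for 0.1 s.
2. the arm is swung round to the long mark with the pin in its eye (horizontal distance between pin_tip and tensioner_eye below 0.008 m and z of pin_tip in the frame of shaker below 0.113 m and value of joint tensioner above 0.5 rad), for 0.1 s.
At the end, for the whole second after the job is handed in: the pin stands through the arm's eye in the index hole at the long mark (the third hole, arm at 0.515 to 0.725 rad), its shoulder within 3 mm of the eye, less than 0.2 rad from upright, and holds the arm still against its spring with the robot clear (value of joint tensioner between 0.515 and 0.725 rad and z of pin_tip in the frame of shaker below 0.09 m and horizontal distance between pin_tip and tensioner_eye below 0.006 m and angle between pin_head's own z axis and vertical below 0.2 rad and velocity of joint tensioner between -0.05 and 0.05 rad/s); the robot touches nothing.
It fails at once if the pin was forced: over 60 N in all between the pin and the shaker with its tensioner and index plate (contact force between pin and shaker above 60 N).
It fails at once if the arm flew back: faster than 3 rad/s towards rest (velocity of joint tensioner below -3 rad/s).
It fails at once if the carton, the tub or the dish was moved more than 20 mm (distance of any of kit_carton_mid, strip_tub_mid, screw_dish from where it was at the start of the episode above 0.02 m).
It also fails if it takes over 72 s, if anything falls off the work surface, if the arm or the gripper's body presses on something with over 40 N, if the wrist force passes 120 N, or if a joint passes its speed limit or range.

ROBOT

A 6-joint arm with a two-finger parallel gripper is mounted at the origin on the work surface. World frame = base frame: x ahead of the robot, y to its left, z up, the work surface at z = 0. Lengths are in m, angles in rad, forces in N, time in s.
With the tool pointing down it reaches from about 0.4 to 0.925 m from the base axis. Payload 3.4 kg.
Tool frame: the origin (TCP) lies between the finger pads; the fingertips stand 11 mm ahead of it and the grasp point (between the pads) lies 8 mm behind it; z points along the fingers, y is the direction in which the jaws open and shut (so a half turn about z gives the same grasp; the last joint's range is limited). The gripper opens to 85 mm and grips with 20 to 120 N. Pads are 22 mm wide; open, the fingers measure 114 mm over their backs; the gripper's body (76 mm by 85 mm) begins 54 mm behind the grasp point. The pads swing forward as they close: fully open they stand 13 mm farther back than shut.
Start: joints at [-1.192, 0.307, 1.506, -0, 1.328, -0.073], TCP at [0.252, -0.517, 0.242] pointing down, gripper open.
Joint ranges: [-3.12, 3.12], [-1.05, 2.28], [0.14, 2.33], [-1.42, 4.57], [0.1, 2.73], [-2.68, 2.68]. Speed limits (rad/s): [2.57, 2.57, 3.14, 3.14, 3.14, 3.14].

INTERFACE

Orientations are given as a rotation vector (axis times angle).
In Python, from bench import r gives the robot as it stands.
- The arm moves only by the tool move_arm, never from a script. Its argument "commands" is a list of rows, each a list of 2 entries, a list of its own where there are three numbers: the shift along the world's x, y, z in units of 60 mm (1.0 is 60 mm), then the turn, a rotation vector about the world's x, y, z in rad. A call has 1 to 12 rows; each row is the pose to reach, as a shift and turn from the pose commanded when the call began; what a row does not reach only later rows make up. A row lasts 1/8 s, in which the tool goes at most 62.5 mm and 10.7 degrees, less where a joint would pass 70% of its speed; a pose out of reach is approached as far as the arm can. A call with a gripper value outside its range is refused whole. "jaw" is the gripper command: -1 is shut, 1 is fully open, values between are in proportion, set as the call begins (left out, the last holds). The fingers move at their own pace and stop on an object; "squeeze" is the grip in N (left out, the last holds). Time passes only in rows, so rows that repeat a pose let the fingers close. It gives the time, the measured TCP pose, the force and the opening at its end, in the units of the state.
- r.observe(): the state, without advancing time (a new reading comes with each control period).
- r.read_camera(name): name is "side" or "top" or "wrist"; returns a dict with "pixels" (480x640x3 uint8, red, green, blue), "vertical_fov" (degrees; the focal length in pixels is half the picture's height over the tangent of half this angle, whatever the lens; pixels are square), "cx", "cy" (the principal point, pixels), "R" (3x3) and "t" (3): a world point X has camera coordinates R X + t. Camera axes: x right, y down, z forward; pixel columns grow to the right and rows downward; lengths in m; the calibration is good to about 2 mm. A picture is of the moment at which its call begins. There is no depth.
- r.finish_job(): hands the job in, once; it reports no verdict.
The state is a dict: "t": time; "q": joint angles; "qvel": joint speeds; "joint_torque": joint torques, N m; "eef_pos": TCP position; "ee_rot": TCP orientation; "contact_force": force on the tool from outside, world axes, zero at the start; "wrist_torque": the same for the moment, N m; "finger_gap": finger opening in m.
Only numpy, scipy, OpenCV 4.12 (cv2) and the standard library are available. Lean on these libraries where they do the work, as an engineer would, in place of code of your own. Each camera call takes 0.05 s, during which the arm holds its last target.

## Working session

There is one attempt and no reset: what is moved stays moved. The work goes in short steps, Python scripts to look and compute and a tool call to move; the robot and the scene stay as the last step left them, time stands still between calls to the robot, and variables do not carry over. Pictures are saved under pics/ and viewed, and the job is handed in when it is done.

Besides the shell and the picture viewer there is one more tool, called by a JSON object that holds its "api" and its "payload". move_arm: Moves the arm, as the interface text tells. Its arguments: {"type":"object","properties":{"commands":{"type":"array","items":{"type":"array"}},"jaw":{"type":"number"},"squeeze":{"type":"number"}},"required":["commands"]}

```bash
ls; mkdir -p pics
cat > h.py <<'E'
import numpy as np, cv2
from bench import r
def cam(name,fn=None):
    c=r.read_camera(name)
    if fn: cv2.imwrite('pics/'+fn,cv2.cvtColor(c['pixels'],cv2.COLOR_RGB2BGR))
    np.savez('/tmp/'+name+'.npz',**{k:np.array(v) for k,v in c.items()})
    return c
def load(name): return dict(np.load('/tmp/'+name+'.npz'))
def K(c):
    h=c['pixels'].shape[0]; return (h/2)/np.tan(np.radians(float(c['vertical_fov']))/2)
def onz(c,u,v,z):
    f=K(c);R=np.array(c['R']);t=np.array(c['t'])
    d=R.T@np.array([(u-c['cx'])/f,(v-c['cy'])/f,1.]);o=-R.T@t
    return o+d*(z-o[2])/d[2]
def proj(c,X):
    p=np.array(c['R'])@np.array(X)+np.array(c['t']);f=K(c)
    return float(c['cx']+f*p[0]/p[2]),float(c['cy']+f*p[1]/p[2])
E
python3 - <<'E'
from h import *
o=r.observe();print(o)
for n in('side','top','wrist'):
    c=cam(n,n+'0.png');print(n,c['vertical_fov'],c['cx'],c['cy'],(-np.array(c['R']).T@np.array(c['t'])).round(3),np.array(c['R']).round(2).tolist())
E
```

```text
pics
{'t': 0.0, 'q': array([-1.19148921e+00,  3.07580554e-01,  1.50768136e+00,  4.83111899e-06,
        1.32839665e+00, -7.34976881e-02]), 'qvel': array([-0.00040879,  0.00071024,  0.00073112,  0.00039412, -0.00152607,
       -0.00063034]), 'joint_torque': array([ 4.05558210e-03, -4.57549810e+01, -2.51915556e+01,  2.14930578e-04,
        1.32123590e-02,  1.08599909e-05]), 'eef_pos': array([ 0.25128509, -0.5164308 ,  0.24137368]), 'ee_rot': array([-3.05943002e+00, -7.04743064e-01,  4.86667437e-04]), 'contact_force': array([-0.2348499 , -0.44283446, -0.08363959]), 'wrist_torque': array([-0.04767906, -0.03943337,  0.05616434]), 'finger_gap': 0.08538647062992136}
side 44.65847496531559 321.6833564316596 240.81697853728673 [0.213 0.774 0.797] [[-0.91, -0.42, -0.01], [-0.26, 0.58, -0.77], [0.33, -0.7, -0.63]]
top 47.51087586951463 327.8690423578706 235.32454445727672 [0.487 0.01  1.257] [[0.02, -1.0, 0.02], [-1.0, -0.02, -0.09], [0.09, -0.02, -1.0]]
wrist 58.65202058491281 319.5054842165434 239.49378072414814 [ 0.319 -0.484  0.373] [[0.44, -0.9, -0.0], [-0.86, -0.42, 0.3], [-0.27, -0.13, -0.96]]
```

View pics/top0.png

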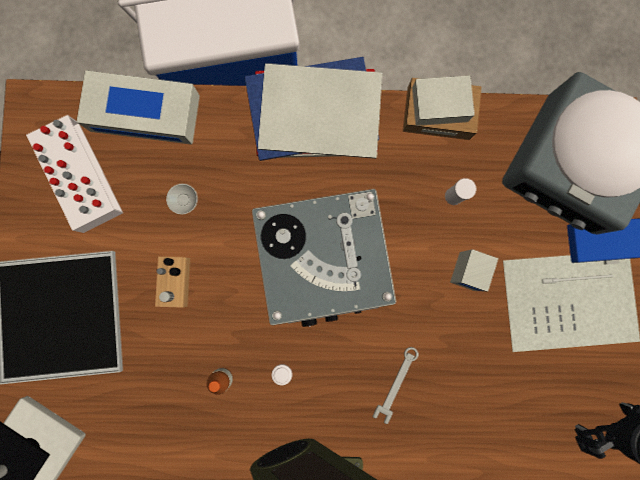

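View pics/side0.png

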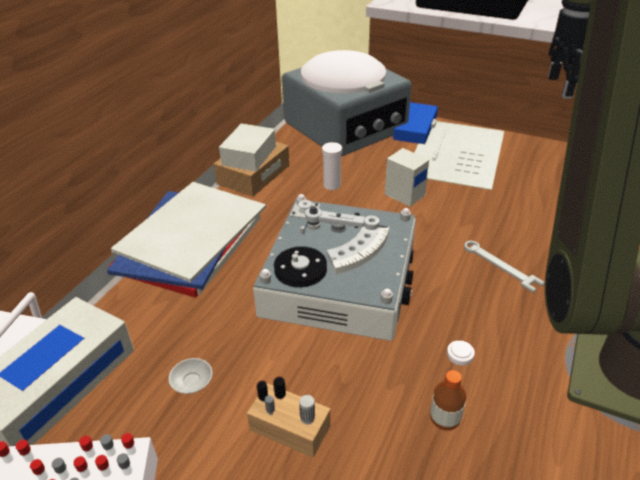

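View pics/wrist0.png

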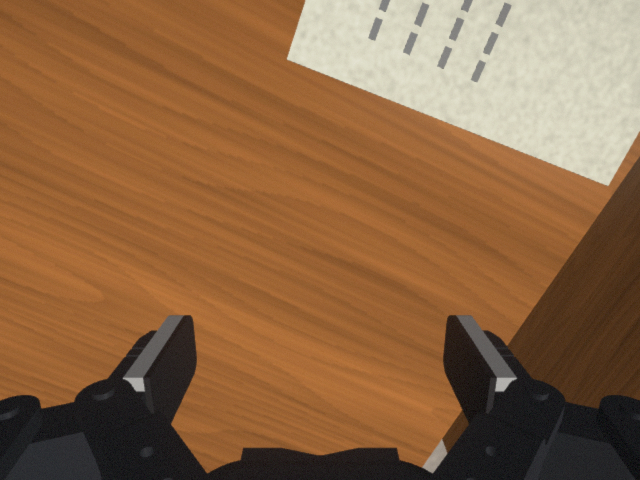

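The top view shows the pin at about (166,296) in the block at left, the pivot at (345,219), the eye at (353,274), and the index plate left of the eye. I'll zoom in.

Run:
```python
import cv2
a=cv2.imread('pics/top0.png')
cv2.imwrite('pics/z1.png',cv2.resize(a[195:305,265:375],(790,590)[::1] if 0 else (600,600),interpolation=cv2.INTER_CUBIC))
cv2.imwrite('pics/z2.png',cv2.resize(a[245:320,145:205],(480,600),interpolation=cv2.INTER_CUBIC))
b=cv2.imread('pics/side0.png')
cv2.imwrite('pics/z3.png',cv2.resize(b[190:280,290:420],(780,540),interpolation=cv2.INTER_CUBIC))
cv2.imwrite('pics/z4.png',cv2.resize(b[370:460,240:340],(600,540),interpolation=cv2.INTER_CUBIC))
```

```text
(no output)
```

View pics/z1.png

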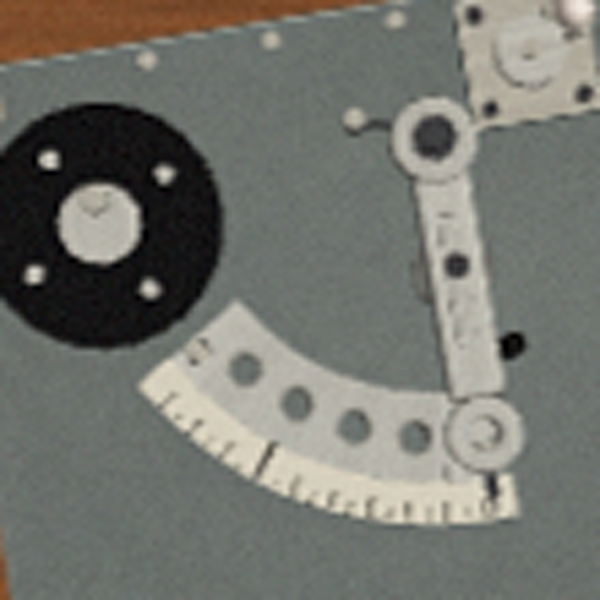

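View pics/z2.png

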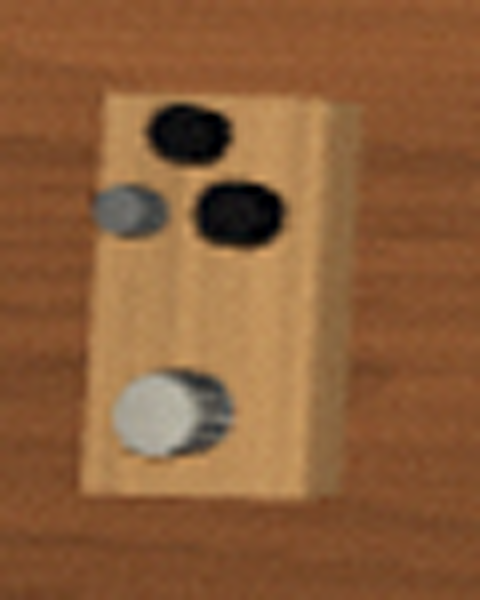

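View pics/z3.png

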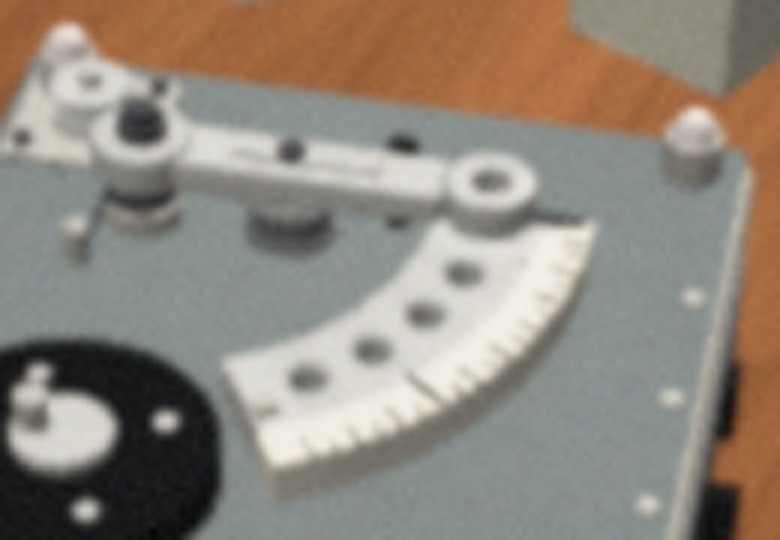

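View pics/z4.png

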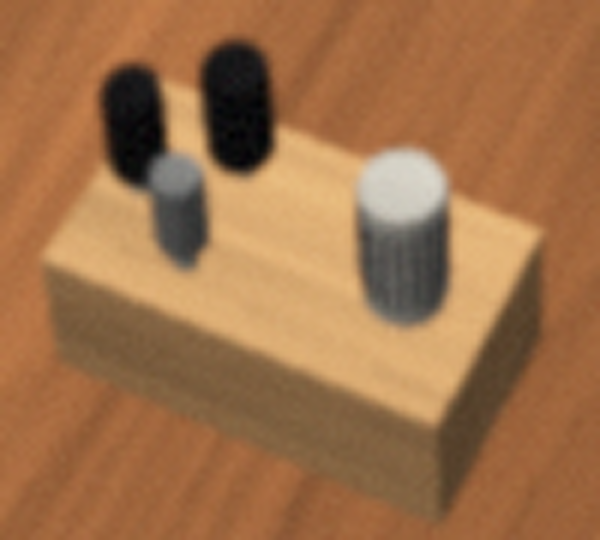

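```bash
cat >> h.py <<'E'
def tri(c1,p1,c2,p2):
    A=[];b=[]
    for c,p in((c1,p1),(c2,p2)):
        f=K(c);R=np.array(c['R']);t=np.array(c['t'])
        for k,m in((0,(p[0]-c['cx'])/f),(1,(p[1]-c['cy'])/f)):
            A.append(R[k]-m*R[2]);b.append(m*t[2]-t[k])
    return np.linalg.lstsq(np.array(A,float),np.array(b,float),rcond=None)[0]
E
python3 - <<'E'
from h import *
T=load('top');S=load('side')
g=lambda x,y,ox,oy,s:(ox+(x+.5)/s-.5,oy+(y+.5)/s-.5)
t1=lambda x,y:g(x,y,265,195,600/110)
t2=lambda x,y:g(x,y,145,245,8)
s3=lambda x,y:g(x,y,290,190,6)
s4=lambda x,y:g(x,y,240,370,6)
def rep(n,tp,sp,z):
    a=onz(T,*tp,z);print(n,a.round(4),onz(S,*sp,z).round(4) if sp else '',tri(T,tp,S,sp).round(4) if sp else '')
    return a
rep('pin',t2(155,413),s4(403,187),.089)
e=rep('eye',t1(485,433),s3(491,183),.119)
p=rep('piv',t1(435,137),None,.119)
hs=[((415,436),(464,273)),((354,427),(426,315)),((297,403),(373,350)),((247,368),(308,379))]
H=[rep('h',t1(*a),s3(*b),.101) for a,b in hs]
L=rep('long',t1(265,458),s3(425,388),.101)
print('L eye',np.hypot(*(e-p)[:2]))
a0=np.arctan2(*(e-p)[1::-1])
for q in H+[L]:
    d=(q-p)[:2];print(np.hypot(*d),np.degrees(a0-np.arctan2(d[1],d[0])))
# shaker corners, block edges in top
for c in [(253,209),(375,189),(395,302),(269,324)]: print(onz(T,*c,.085).round(3))
for c in [(106,95),(82,494),(305,494),(325,100)]: print('blk',onz(T,*t2(*c),.045).round(4))
E
```

```text
pin [0.4528 0.3328 0.089 ] [0.4515 0.3317 0.089 ] [0.4521 0.3324 0.0896]
eye [ 0.5077 -0.0661  0.119 ] [ 0.5075 -0.0667  0.119 ] [ 0.5075 -0.0661  0.1194]
piv [ 0.621  -0.0449  0.119 ]  
h [ 0.5063 -0.0401  0.101 ] [ 0.5062 -0.0418  0.101 ] [ 0.5059 -0.0402  0.1023]
h [ 0.5092 -0.0164  0.101 ] [ 0.5094 -0.0175  0.101 ] [ 0.5091 -0.0164  0.1019]
h [0.5181 0.0059 0.101 ] [0.5179 0.0048 0.101 ] [0.5178 0.0059 0.1019]
h [0.5312 0.0256 0.101 ] [0.5308 0.0256 0.101 ] [0.531  0.0256 0.1009]
long [0.4965 0.0179 0.101 ] [0.4966 0.015  0.101 ] [0.4961 0.0177 0.1034]
L eye 0.11534766165499107
0.11489141838308396 -347.0353535417946
0.11538856083240298 -335.10975016631505
0.11484607787248324 -323.14966144341537
0.11421684382393538 -311.277912404657
0.13943413239612382 -322.6735070285577
[0.644 0.151 0.085]
[ 0.694 -0.112  0.085]
[ 0.45  -0.158  0.085]
[0.399 0.109 0.085]
blk [0.5386 0.3625 0.045 ]
blk [0.4291 0.3638 0.045 ]
blk [0.4303 0.3031 0.045 ]
blk [0.5385 0.3023 0.045 ]
```

{"api": "move_arm", "payload": {"commands": [[[4.1,3.3,0],[0,0,-0.452]],[[4.1,3.3,0],[0,0,-0.452]],[[4.1,3.3,0],[0,0,-0.452]],[[4.1,3.3,0],[0,0,-0.452]],[[4.1,3.3,0],[0,0,-0.452]],[[3.333,14.16,-1],[0,0,-0.452]],[[3.333,14.16,-1],[0,0,-0.452]],[[3.333,14.16,-1],[0,0,-0.452]],[[3.333,14.16,-1],[0,0,-0.452]],[[3.333,14.16,-1],[0,0,-0.452]],[[3.333,14.16,-1],[0,0,-0.452]],[[3.333,14.16,-1],[0,0,-0.452]]], "jaw": 1, "squeeze": 100}}

```text
t: 1.65
eef_pos: [0.4636, 0.1102, 0.2026]
ee_rot: [3.142, 0.001, 0.001]
contact_force: [1.8, 0.6, 0.3]
finger_gap: 0.0854
```

{"api": "move_arm", "payload": {"commands": [[[-0.19,3.7,-1.1],[0,0,0]],[[-0.19,3.7,-1.1],[0,0,0]],[[-0.19,3.7,-1.1],[0,0,0]],[[-0.19,3.7,-1.1],[0,0,0]],[[-0.19,3.7,-1.1],[0,0,0]],[[-0.19,3.7,-1.1],[0,0,0]]]}}

```text
t: 2.4
eef_pos: [0.4521, 0.3299, 0.1364]
ee_rot: [3.14, 0.003, -0.001]
contact_force: [-0.6, 0.1, 0.1]
finger_gap: 0.0852
```

Run:
```python
from h import *
c=cam('wrist','w1.png');o=r.observe();print(o['t'],o['eef_pos'],o['ee_rot'],o['contact_force'],o['q'])
```

```text
2.45 [0.45237166 0.32943175 0.13669662] [ 3.14077822e+00  8.84912452e-04 -6.82958929e-04] [ 0.32431944 -0.37456006 -0.36010135] [ 5.54241993e-01  3.86517620e-01  1.67965619e+00 -5.26813867e-04
  1.07621710e+00  2.12472506e+00]
```

View pics/w1.png

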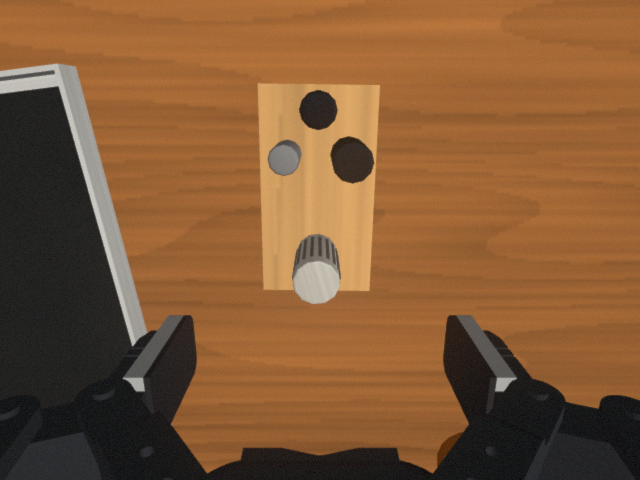

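Run:
```python
from h import *
c=load('wrist')
p=onz(c,316.5,282,.089);print(p, onz(c,293.5,282,.089)-onz(c,339.5,282,.089))
```

```text
[0.45111275 0.33085266 0.089     ] [-1.82520674e-05  2.08048140e-02  0.00000000e+00]
```

{"api": "move_arm", "payload": {"commands": [[[-0.01,0.03,-0.6],[0,0,0]],[[-0.01,0.03,-0.9],[0,0,0]],[[-0.01,0.03,-1.1],[0,0,0]],[[-0.01,0.03,-1.2],[0,0,0]],[[-0.01,0.03,-1.2],[0,0,0]]]}}

```text
t: 3.08
eef_pos: [0.4522, 0.3318, 0.0649]
ee_rot: [-3.142, -0.0, -0.0]
contact_force: [0.1, 0.1, 1.1]
finger_gap: 0.0854
```

Run:
```python
from h import *
c=cam('wrist','w2.png');o=r.observe();print(o['t'],o['eef_pos'],o['ee_rot'],o['contact_force'])
```

```text
3.125 [0.45242537 0.33209847 0.06521896] [-3.14109899e+00 -5.22273975e-04 -1.20266097e-03] [-0.35537391  0.80002324 -0.68644129]
```

View pics/w2.png

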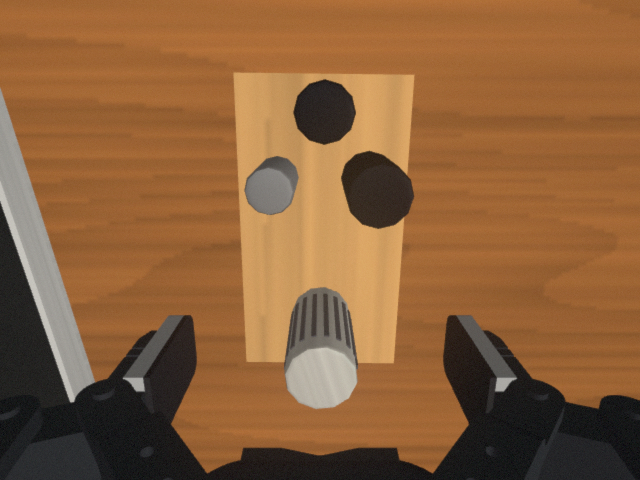

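The pin head at (321,372) is midway between the pads (centre about u=320), so I'll close the gripper.

{"api": "move_arm", "payload": {"commands": [[[0,0,0],[0,0,0]],[[0,0,0],[0,0,0]],[[0,0,0],[0,0,0]],[[0,0,0],[0,0,0]],[[0,0,0],[0,0,0]],[[0,0,0],[0,0,0]],[[0,0,0],[0,0,0]],[[0,0,0],[0,0,0]]], "jaw": -1, "squeeze": 100}}

```text
t: 4.12
eef_pos: [0.4521, 0.3324, 0.0652]
ee_rot: [-3.141, -0.001, -0.001]
contact_force: [-2.3, -0.1, 5.7]
finger_gap: 0.0195
```

{"api": "move_arm", "payload": {"commands": [[[0,0,0.2],[0,0,0]],[[0,0,0.6],[0,0,0]],[[0,0,1.2],[0,0,0]],[[0,0,2.0],[0,0,0]],[[0,0,2.4],[0,0,0]],[[0,0,2.4],[0,0,0]]]}}

```text
t: 4.88
eef_pos: [0.4532, 0.3329, 0.2112]
ee_rot: [-3.139, -0.001, -0.007]
contact_force: [-0.2, -0.2, -1.1]
finger_gap: 0.0195
```

Run:
```python
from h import *
c=cam('wrist','w3.png');o=r.observe();print(o['t'],o['eef_pos'],o['ee_rot'],o['contact_force'],o['finger_gap'])
c=cam('side','s3.png')
```

```text
4.925 [0.45210874 0.33218056 0.20930496] [-3.14079563e+00 -1.19038225e-03 -2.21106405e-03] [-1.47464277 -0.40382988  0.14736918] 0.019854141933252255
```

View pics/w3.png

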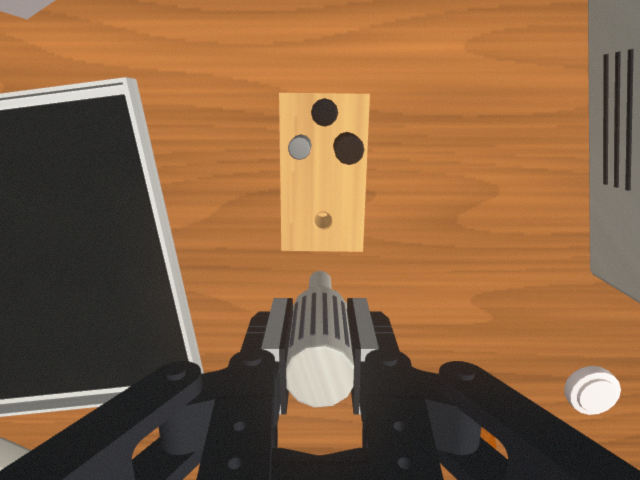

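View pics/s3.png

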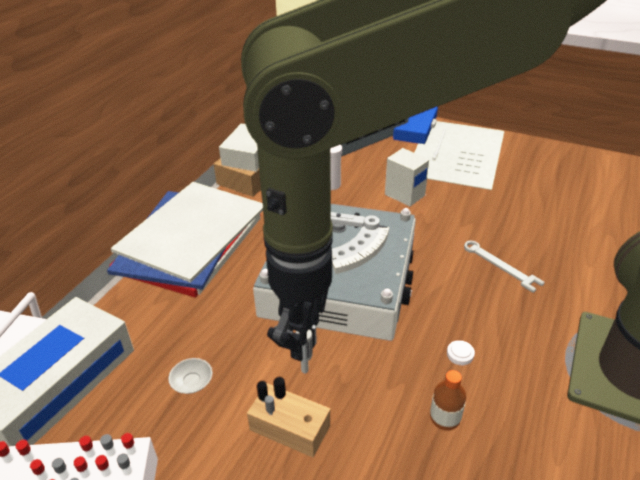

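{"api": "move_arm", "payload": {"commands": [[[0.3,-1.0,-0.05],[0,0,0]],[[0.5,-2.0,-0.1],[0,0,0]],[[0.6,-3.0,-0.1],[0,0,0]],[[0.7,-4.0,-0.1],[0,0,0]],[[0.8,-5.0,-0.1],[0,0,0]],[[0.9,-6.0,-0.2],[0,0,0]],[[0.935,-6.5,-0.3],[0,0,0]],[[0.935,-6.65,-0.3],[0,0,0]],[[0.935,-6.65,-0.3],[0,0,0]],[[0.935,-6.65,-0.3],[0,0,0]]]}}

```text
t: 6.22
eef_pos: [0.5077, -0.0656, 0.1904]
ee_rot: [-3.141, -0.003, 0.001]
contact_force: [-0.7, -0.4, -1.3]
finger_gap: 0.0199
```

Run:
```python
from h import *
c=cam('wrist','w4.png');o=r.observe();print(o['t'],o['eef_pos'],o['ee_rot'],o['contact_force'],o['finger_gap'])
c=cam('side','s4.png')
b=cv2.imread('pics/s4.png')
cv2.imwrite('pics/s4z.png',cv2.resize(b[150:270,290:430],(700,600),interpolation=cv2.INTER_CUBIC))
```

```text
6.275 [ 0.50782541 -0.06551967  0.19054951] [-3.14098982e+00 -3.64243228e-03  7.59377374e-04] [ 0.48433299  0.05601398 -0.52386963] 0.019758064574092852
```

View pics/w4.png

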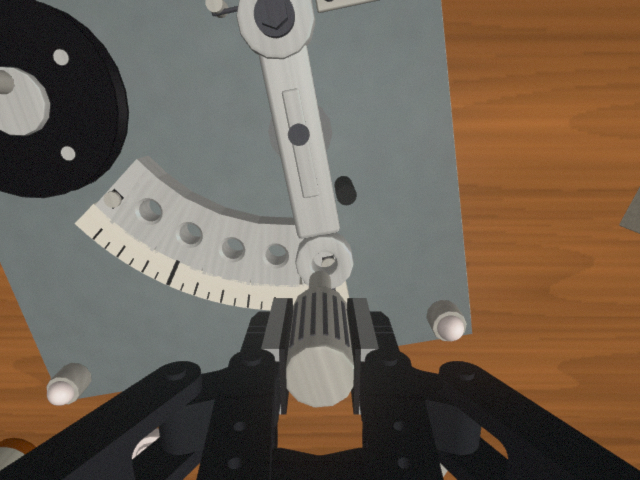

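View pics/s4z.png

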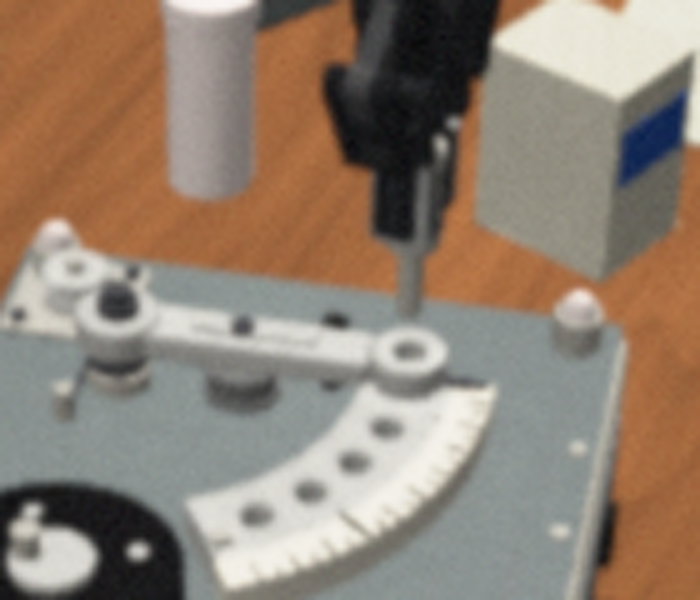

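Run:
```python
from h import *
c=load('wrist')
b=cv2.imread('pics/w4.png')
cv2.imwrite('pics/w4z.png',cv2.resize(b[225:325,270:380],(660,600),interpolation=cv2.INTER_CUBIC))
o=r.observe();P=o['eef_pos'];print('tip proj if on axis',proj(c,[P[0],P[1],P[2]-.0522]),'head top',proj(c,[P[0],P[1],P[2]+.0238]))
print('headtop',onz(c,320,375,P[2]+.0238))
```

```text
tip proj if on axis (318.83962054809746, 275.67411815616833) head top (318.2673749960554, 374.28321974388336)
headtop [ 0.50771454 -0.06608589  0.21452964]
```

View pics/w4z.png

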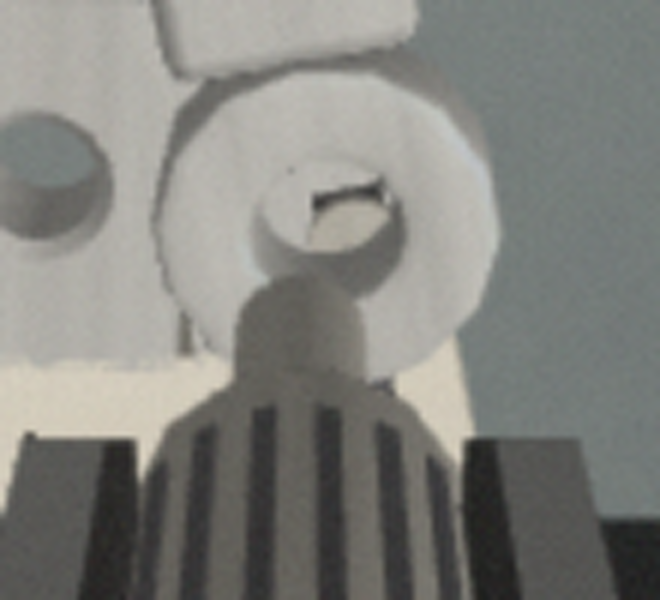

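Run:
```python
from h import *
c=load('wrist');P=r.observe()['eef_pos']
print(P,onz(c,324.7,263,.119),onz(c,320.2,278.5,P[2]-.0522))
print('holes',[onz(c,u,v,.101).round(4) for u,v in((277,255),(232,248.5),(189.5,233.5),(150.5,211))],'pivot',onz(c,276,17,.119))
```

```text
[ 0.50795635 -0.06558017  0.19072964] [ 0.50690985 -0.0685028   0.119     ] [ 0.50655183 -0.06621097  0.13852964]
holes [array([ 0.5048, -0.0426,  0.101 ]), array([ 0.5085, -0.0182,  0.101 ]), array([0.517 , 0.0042, 0.101 ]), array([0.5294, 0.0238, 0.101 ])] pivot [ 0.61900804 -0.04707407  0.119     ]
```

{"api": "move_arm", "payload": {"commands": [[[0,-0.03,-0.15],[0,0,0]],[[0,-0.03,-0.24],[0,0,0]],[[0,-0.03,-0.24],[0,0,0]]]}}

```text
t: 6.7
eef_pos: [0.5074, -0.0683, 0.1755]
ee_rot: [-3.141, -0.002, 0.003]
contact_force: [-0.4, 0.9, -1.6]
finger_gap: 0.0198
```

Run:
```python
from h import *
c=cam('wrist','w5.png');o=r.observe();print(o['t'],o['eef_pos'],o['ee_rot'],o['contact_force'])
b=cv2.imread('pics/w5.png')
cv2.imwrite('pics/w5z.png',cv2.resize(b[225:325,270:380],(660,600),interpolation=cv2.INTER_CUBIC))
```

```text
6.75 [ 0.50772645 -0.06848204  0.1758941 ] [-3.14137254e+00 -1.55113267e-03  1.54157656e-03] [ 0.14024433 -0.79075461 -0.5330151 ]
```

View pics/w5z.png

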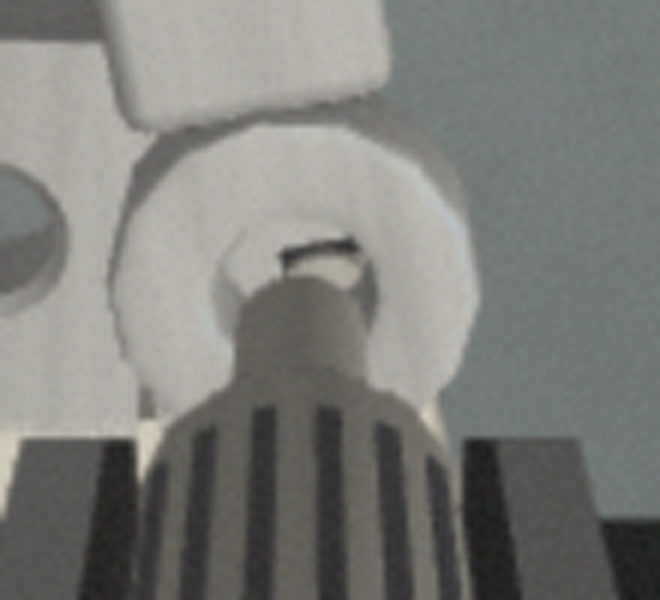

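Run:
```python
from h import *
c=load('wrist');P=r.observe()['eef_pos']
print(P,onz(c,270+295/6,225+297/6,.119),onz(c,320.2,278.6,P[2]-.0522))
```

```text
[ 0.50772645 -0.06848204  0.1758941 ] [ 0.50633738 -0.06847883  0.119     ] [ 0.50619904 -0.06896184  0.1236941 ]
```

{"api": "move_arm", "payload": {"commands": [[[0,0.008,-0.06],[0,0,0]],[[0,0.008,-0.12],[0,0,0]],[[0,0.008,-0.18],[0,0,0]],[[0,0.008,-0.18],[0,0,0]]]}}

```text
t: 7.25
eef_pos: [0.5078, -0.0682, 0.1651]
ee_rot: [-3.141, -0.001, 0.001]
contact_force: [0.1, -0.7, -0.5]
finger_gap: 0.0198
```

Run:
```python
from h import *
o=r.observe();print(o['t'],o['eef_pos'],o['ee_rot'],o['contact_force'],o['wrist_torque'])
```

```text
7.25 [ 0.50776482 -0.06816902  0.16512327] [-3.14143164e+00 -1.12849591e-03  1.26971263e-03] [ 0.05212018 -0.73953542 -0.4951924 ] [-0.01935353 -0.03092591 -0.03007794]
```

{"api": "move_arm", "payload": {"commands": [[[0,0,-0.05],[0,0,0]],[[0,0,-0.1],[0,0,0]],[[0,0,-0.1],[0,0,0]]]}}

```text
t: 7.62
eef_pos: [0.5078, -0.0682, 0.1592]
ee_rot: [-3.141, -0.001, 0.001]
contact_force: [0.0, -0.4, -1.1]
finger_gap: 0.0198
```

Run:
```python
from h import *
c=cam('wrist','w6.png');o=r.observe();print(o['t'],o['eef_pos'],o['ee_rot'],o['contact_force'],o['wrist_torque'])
c=cam('side','s6.png')
a=cv2.imread('pics/w6.png')
b=cv2.imread('pics/s6.png')
cv2.imwrite('pics/6z.png',np.hstack([cv2.resize(a[225:325,270:370],(400,400),interpolation=cv2.INTER_CUBIC),cv2.resize(b[190:270,320:400],(400,400),interpolation=cv2.INTER_CUBIC)]))
```

```text
7.675 [ 0.50794579 -0.06817915  0.15935064] [-3.14152195e+00 -1.23070617e-03  5.19132495e-04] [-0.04505737  0.00989555 -0.86096322] [ 0.02361568  0.01361975 -0.03308696]
```

View pics/6z.png

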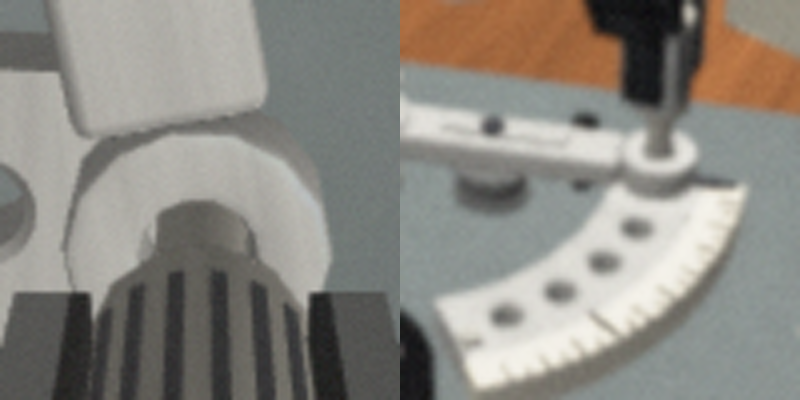

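{"api": "move_arm", "payload": {"commands": [[[-0.015,0.1,0],[0,0,0]],[[-0.026,0.2,0],[0,0,0]],[[-0.03,0.3,0],[0,0,0]],[[-0.031,0.4,0],[0,0,0]],[[-0.025,0.5,0],[0,0,0]],[[-0.015,0.6,0],[0,0,0]],[[0.002,0.7,0],[0,0,0]],[[0.022,0.797,0],[0,0,0]],[[0.05,0.9,0],[0,0,0]],[[0.078,0.99,0],[0,0,0]],[[0.12,1.1,0],[0,0,0]],[[0.12,1.1,0],[0,0,0]]], "squeeze": 120}}

```text
t: 9.22
eef_pos: [0.5147, -0.0027, 0.1595]
ee_rot: [3.139, 0.003, -0.002]
contact_force: [-0.8, -6.9, 0.2]
finger_gap: 0.0192
```

```bash
cat > look.py <<'E'
import sys
from h import *
n=sys.argv[1]
c=cam('wrist','w%s.png'%n);o=r.observe();print(o['t'],o['eef_pos'],o['ee_rot'],o['contact_force'],o['wrist_torque'],o['finger_gap'])
c=cam('side','s%s.png'%n);c=cam('top','t%s.png'%n)
a=cv2.imread('pics/w%s.png'%n)
b=cv2.imread('pics/s%s.png'%n)
cv2.imwrite('pics/z%s_.png'%n,np.hstack([cv2.resize(a[170:350,240:420],(400,400),interpolation=cv2.INTER_CUBIC),cv2.resize(b[180:270,310:400],(400,400),interpolation=cv2.INTER_CUBIC)]))
E
python3 look.py 7
```

```text
9.275 [ 0.51464568 -0.00282518  0.15952774] [ 3.13927301e+00  3.14290047e-03 -1.96875714e-03] [-1.51961924 -8.02074632  0.42380376] [-1.5898026   0.14020823  0.01066529] 0.019269331164074602
```

View pics/z7_.png

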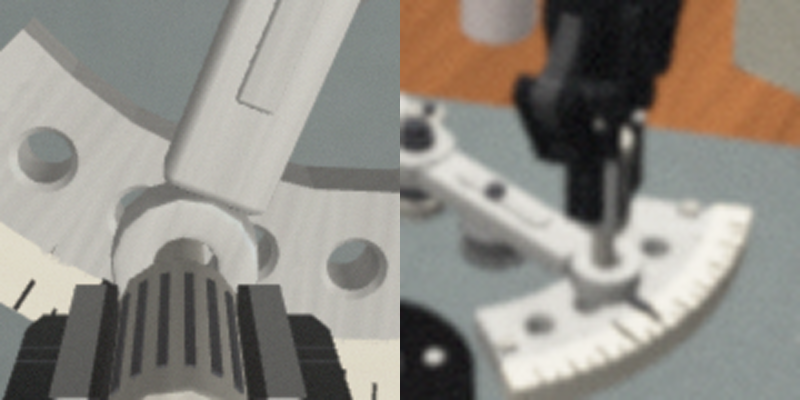

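View pics/w7.png

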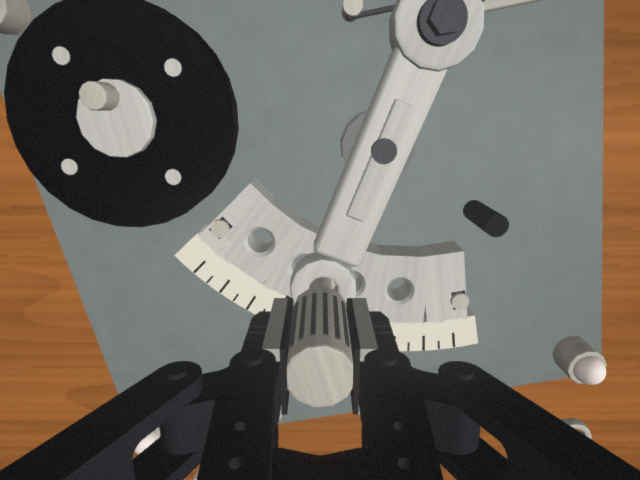

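Run:
```python
from h import *
a=cv2.imread('pics/w7.png')
cv2.imwrite('pics/w7z.png',cv2.resize(a[210:310,235:425],(798,420),interpolation=cv2.INTER_CUBIC))
b=cv2.imread('pics/s7.png')
cv2.imwrite('pics/s7z.png',cv2.resize(b[210:270,330:410],(800,600),interpolation=cv2.INTER_CUBIC))
```

```text
(no output)
```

View pics/w7z.png

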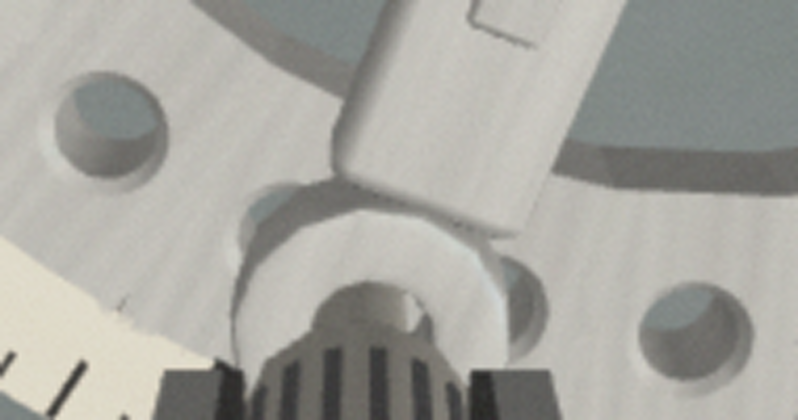

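View pics/s7z.png

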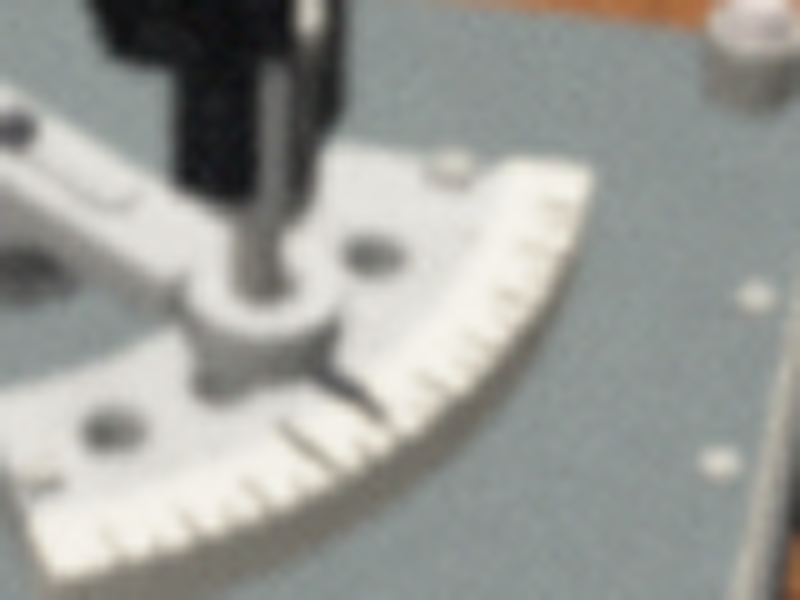

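Run:
```python
from h import *
c=load('wrist');P=r.observe()['eef_pos']
h4=onz(c,235+112/4.2,210+124/4.2,.101)[:2];h1=onz(c,235+696/4.2,210+332/4.2,.101)[:2]
pv=onz(c,443,20,.119)[:2]
print(P,h4,h1,np.linalg.norm(h4-h1),2*.115*np.sin(np.radians(18)),pv,np.linalg.norm(h1-pv))
# center from chord
m=(h1+h4)/2;d=(h4-h1)/np.linalg.norm(h4-h1);n=np.array([d[1],-d[0]])
n=n if n[0]>0 else -n
ctr=m+n*.115*np.cos(np.radians(18));print('ctr',ctr)
for C in(ctr,):
  a=np.arctan2(*(h1-C)[::-1]);
  for k in(0,12,24,36):
    q=C+.115*np.array([np.cos(a-np.radians(k)),np.sin(a-np.radians(k))]);print(k,q,'TCP target',q+[.0015,.0005],'delta/60mm',(q+[.0015,.0005]-P[:2])/.06)
```

```text
[ 0.51458131 -0.00297369  0.15951934] [0.53030492 0.02382148] [ 0.50530787 -0.0424035 ] 0.07078558947545398 0.0710739087062379 [ 0.6195991  -0.04777954] 0.114417597085786
ctr [ 0.62013125 -0.04791419]
0 [ 0.50526346 -0.04240137] TCP target [ 0.50676346 -0.04190137] delta/60mm [-0.13029756 -0.64879454]
12 [ 0.50891977 -0.01863948] TCP target [ 0.51041977 -0.01813948] delta/60mm [-0.06935895 -0.25276307]
24 [0.51743657 0.00384296] TCP target [0.51893657 0.00434296] delta/60mm [0.07258757 0.1219443 ]
36 [0.53044161 0.02406337] TCP target [0.53194161 0.02456337] delta/60mm [0.28933827 0.45895108]
```

{"api": "move_arm", "payload": {"commands": [[[0.025,0.05,0],[0,0,0]],[[0.05,0.1,0],[0,0,0]],[[0.069,0.13,-0.04],[0,0,0]],[[0.069,0.13,-0.08],[0,0,0]],[[0.069,0.13,-0.08],[0,0,0]]]}}

```text
t: 10.0
eef_pos: [0.5176, 0.0049, 0.1545]
ee_rot: [3.14, 0.003, -0.005]
contact_force: [-2.1, -6.9, 0.6]
finger_gap: 0.019
```

```bash
python3 look.py 8;python3 - <<'E'
from h import *
a=cv2.imread('pics/w8.png')
cv2.imwrite('pics/w8z.png',cv2.resize(a[210:310,235:425],(798,420),interpolation=cv2.INTER_CUBIC))
b=cv2.imread('pics/s8.png')
cv2.imwrite('pics/s8z.png',cv2.resize(b[210:270,320:400],(800,600),interpolation=cv2.INTER_CUBIC))
E
```

```text
10.05 [0.51757961 0.00490038 0.15448944] [ 3.13950679e+00  2.56659223e-03 -5.48054859e-03] [-2.28319045 -7.26149055  0.27420937] [-1.40025268  0.44784999  0.05737682] 0.019206491869882228
```

View pics/w8z.png

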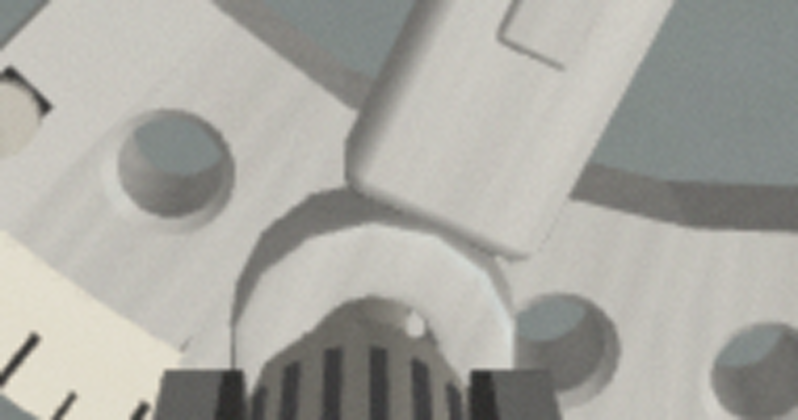

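View pics/s8z.png

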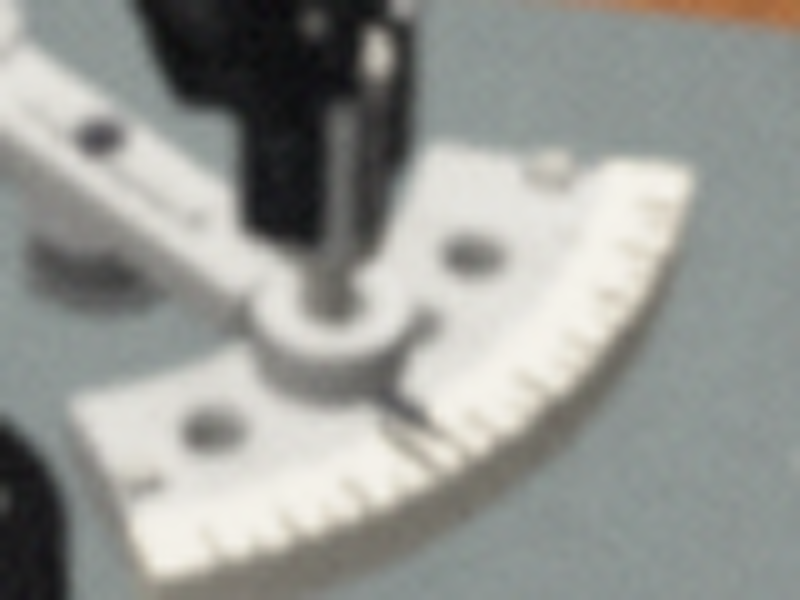

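Run:
```python
from h import *
c=load('wrist');P=r.observe()['eef_pos']
h4=onz(c,235+176/4.2,210+163/4.2,.101)[:2];h1=onz(c,235+563/4.2,210+345/4.2,.101)[:2]
print(h4,h1,np.linalg.norm(h4-h1))
m=(h1+h4)/2;d=(h4-h1)/np.linalg.norm(h4-h1);n=np.array([-d[1],d[0]]); n=n if n[0]<0 else -n
q=m+n*.115*(1-np.cos(np.radians(12)));print(P,q,q+[.0015,.0005])
```

```text
[0.53023138 0.02394346] [ 0.50869398 -0.01888792] 0.04794149145568993
[0.51759807 0.00488406 0.15448206] [0.51721752 0.00365673] [0.51871752 0.00415673]
```

{"api": "move_arm", "payload": {"commands": [[[0.01,0,0],[0,0,0]],[[0.01,0,-0.02],[0,0,0]],[[0.01,0,-0.04],[0,0,0]],[[0.01,0,-0.055],[0,0,0]],[[0.01,0,-0.055],[0,0,0]]]}}

```text
t: 10.78
eef_pos: [0.5179, 0.0049, 0.1513]
ee_rot: [3.14, 0.003, -0.006]
contact_force: [-3.1, -6.8, 2.1]
finger_gap: 0.0192
```

Run:
```python
from h import *
o=r.observe();print(o['t'],o['eef_pos'],o['ee_rot'],o['contact_force'],o['wrist_torque'])
```

```text
10.775 [0.51790242 0.00494166 0.15134495] [ 3.13963023e+00  2.56121089e-03 -6.13999181e-03] [-3.07290416 -6.76551811  2.09850301] [-1.42227473  0.61076144  0.01872956]
```

{"api": "move_arm", "payload": {"commands": [[[0,0,-0.02],[0,0,0]],[[0,0,-0.04],[0,0,0]],[[0,0,-0.04],[0,0,0]]]}}

```text
t: 11.15
eef_pos: [0.5179, 0.005, 0.1489]
ee_rot: [3.14, 0.002, -0.006]
contact_force: [-2.5, -7.1, 2.4]
finger_gap: 0.0195
```

Run:
```python
from h import *
o=r.observe();print(o['t'],o['eef_pos'],o['ee_rot'],o['contact_force'],o['wrist_torque'])
```

```text
11.15 [0.51792899 0.00495733 0.14890059] [ 3.13967217e+00  2.49315287e-03 -6.10238723e-03] [-2.49352456 -7.0916734   2.43706065] [-1.44150356  0.61280734  0.0344309 ]
```

{"api": "move_arm", "payload": {"commands": [[[0,0,-0.02],[0,0,0]],[[0,0,-0.04],[0,0,0]],[[0,0,-0.06],[0,0,0]],[[0,0,-0.08],[0,0,0]],[[0,0,-0.08],[0,0,0]]]}}

```text
t: 11.78
eef_pos: [0.518, 0.005, 0.1441]
ee_rot: [3.14, 0.002, -0.006]
contact_force: [-3.2, -6.8, 2.2]
finger_gap: 0.0198
```

```bash
python3 look.py 9
```

```text
11.825 [0.51798353 0.00497036 0.1441193 ] [ 3.13977647e+00  2.40956215e-03 -5.94030562e-03] [-2.25200071 -6.90262427  1.0304656 ] [-1.34631306  0.55101527  0.02468748] 0.01967226529626989
```

View pics/z9_.png

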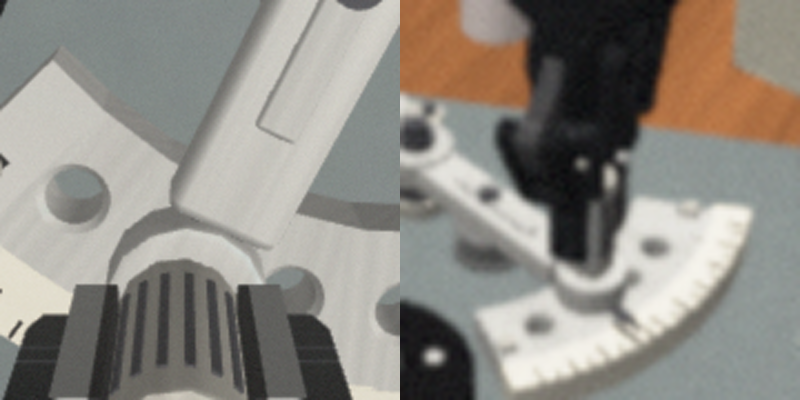

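{"api": "move_arm", "payload": {"commands": [[[0,0,-0.02],[0,0,0]],[[0,0,-0.04],[0,0,0]],[[0,0,-0.06],[0,0,0]],[[0,0,-0.07],[0,0,0]],[[0,0,-0.07],[0,0,0]]]}}

```text
t: 12.55
eef_pos: [0.518, 0.005, 0.14]
ee_rot: [3.14, 0.002, -0.006]
contact_force: [-2.1, -7.5, 2.3]
finger_gap: 0.0194
```

{"api": "move_arm", "payload": {"commands": [[[0,0,-0.01],[0,0,0]],[[0,0,-0.02],[0,0,0]],[[0,0,-0.02],[0,0,0]]]}}

```text
t: 12.92
eef_pos: [0.5181, 0.0051, 0.1392]
ee_rot: [3.14, 0.002, -0.005]
contact_force: [-3.7, -6.4, 5.8]
finger_gap: 0.0193
```

{"api": "move_arm", "payload": {"commands": [[[0,0,-0.01],[0,0,0]],[[0,0,-0.015],[0,0,0]],[[0,0,-0.015],[0,0,0]]]}}

```text
t: 13.3
eef_pos: [0.5182, 0.0053, 0.1391]
ee_rot: [3.14, 0.002, -0.004]
contact_force: [-5.3, -5.5, 11.1]
finger_gap: 0.0194
```

```bash
python3 look.py 10
```

```text
13.35 [0.51816062 0.00528056 0.1390395 ] [ 3.14028124e+00  2.25266867e-03 -4.33876281e-03] [-5.74314329 -7.26764208 10.66565095] [-1.1457439   0.97379978 -0.0554011 ] 0.019663694003994932
```

View pics/z10_.png

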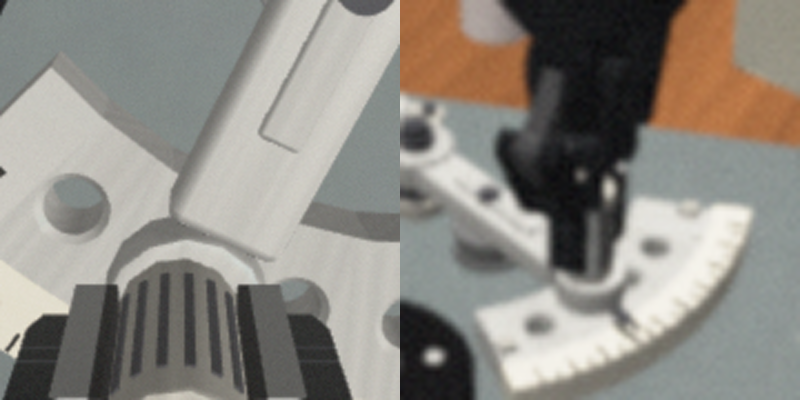

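{"api": "move_arm", "payload": {"commands": [[[-0.004,-0.006,0.005],[0,0,0]],[[-0.006,-0.012,0.01],[0,0,0]],[[-0.006,-0.012,0.01],[0,0,0]]]}}

```text
t: 13.82
eef_pos: [0.5178, 0.0046, 0.1391]
ee_rot: [3.14, 0.002, -0.005]
contact_force: [-4.5, -6.5, 6.6]
finger_gap: 0.0192
```

{"api": "move_arm", "payload": {"commands": [[[0,0,0],[0,0,0]],[[0,0,0],[0,0,0]],[[0,0,0],[0,0,0]],[[0,0,0],[0,0,0]],[[0,0,0],[0,0,0]],[[0,0,0],[0,0,0]]], "jaw": 0.1, "squeeze": 20}}

```text
t: 14.58
eef_pos: [0.5197, 0.0049, 0.1385]
ee_rot: [-3.141, -0.001, 0.0]
contact_force: [0.8, 0.5, 0.7]
finger_gap: 0.0469
```

```bash
python3 look.py 11
```

```text
14.625 [0.51963984 0.00491202 0.13847436] [-3.14148268e+00 -1.10022393e-03  9.16225089e-05] [-0.02314006 -0.03218826 -0.14641183] [0.00769693 0.03007605 0.00759648] 0.04690627302585621
```

View pics/w11.png

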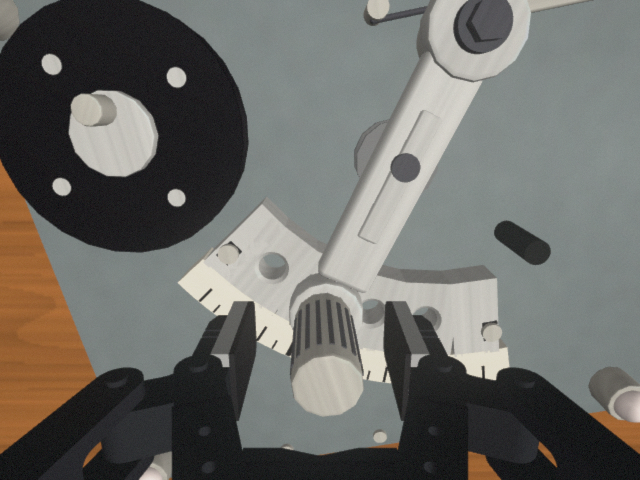

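Released: the pin head at (327,385) stands clear of both pads, and the arm holds its angle. I'll retreat straight up and check.

{"api": "move_arm", "payload": {"commands": [[[0,0,0.2],[0,0,0]],[[0,0,0.6],[0,0,0]],[[0,0,1.2],[0,0,0]],[[0,0,2.0],[0,0,0]],[[-0.5,-1,2.5],[0,0,0]],[[-0.5,-2,2.5],[0,0,0]],[[-0.5,-3,2.5],[0,0,0]],[[-0.5,-4,2.5],[0,0,0]],[[-0.5,-4,2.5],[0,0,0]],[[-0.5,-4,2.5],[0,0,0]]]}}

```text
t: 15.98
eef_pos: [0.4893, -0.2351, 0.2888]
ee_rot: [-3.141, 0.001, -0.0]
contact_force: [0.2, 0.3, 0.0]
finger_gap: 0.0467
```

```bash
python3 look.py 12
python3 - <<'E'
from h import *
b=cv2.imread('pics/s12.png');a=cv2.imread('pics/t12.png')
cv2.imwrite('pics/fin.png',np.hstack([cv2.resize(a[195:305,265:375],(400,400),interpolation=cv2.INTER_CUBIC),cv2.resize(b[180:270,310:400],(400,400),interpolation=cv2.INTER_CUBIC)]))
E
```

```text
16.025 [ 0.48937077 -0.23430276  0.28877476] [-3.14077562e+00 -1.27143047e-03  9.56709695e-05] [-0.6869238   0.53314306  1.2243237 ] [-0.03764188 -0.01473704 -0.00483475] 0.04718282785917806
```

View pics/fin.png

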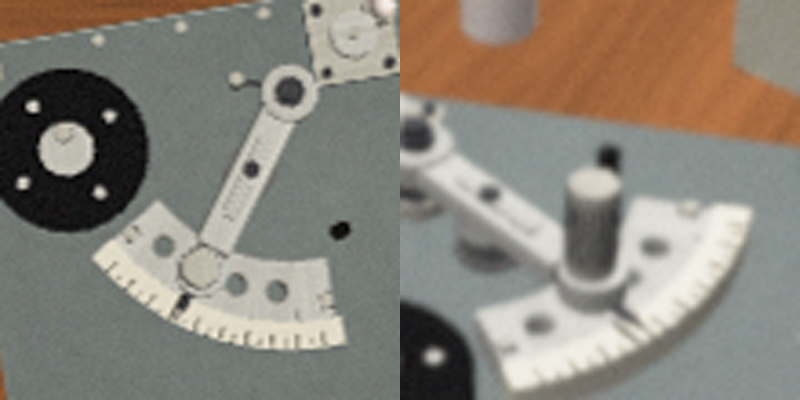

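View pics/s12.png

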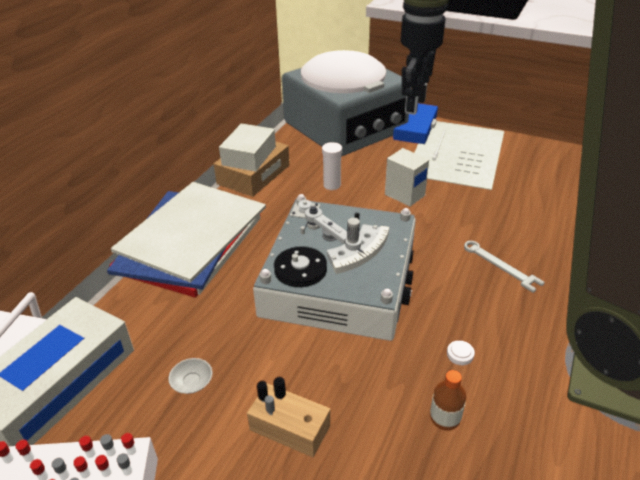

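Run:
```python
from h import *
T=load('top');S=load('side')
print(tri(T,(319.7,268.3),S,(353.6,221.2)),'expect z .163')
```

```text
[0.51629234 0.00469438 0.1636421 ] expect z .163
```

The head top triangulates to 163.6 mm, against 163 mm when fully home. That leaves the shoulder within about 1 mm of the eye, so I'm handing in.

Run:
```python
from h import *
print(r.finish_job())
```

```text
the job is handed in; nothing more can be done
None
```

The locking pin is seated in the third index hole, beside the long mark. The tensioner arm stays parked with the robot clear. I handed the job in at about 16 s of the 72 s allowed, and no verdict was reported.

- **Insertion:** I took the pin from the tool block and put it down through the eye with almost no contact force. I then swung the arm about 37 degrees, holding 7 to 8 N against the spring. The pin went into the hole with about 2 N vertical force and bottomed at about 11 N on the shoulder; these are readings at the ends of moves. I eased the load off before opening the gripper.
- **Seating:** The last pictures show the pin upright with its shoulder on the eye. One free hole is visible beyond it and two before it. The head top measures 163.6 mm over the bench, against 163 mm when fully home.
- **Bystanders:** The carton, the tub and the dish look unmoved in the pictures; I did not measure their positions.
- **Disagreements:** The wrist and top cameras differed by about 2 mm on where the eye and holes were. I used the wrist camera's relative view for the insertion. The gripper read a gap of about 19.5 mm on the 22 mm head throughout, but it held without slipping.

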